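# Stage two cells and crack the dry box open

## Task

Drop both loose battery cells from the green mat into the green tote, ready for storage. Then take the yellow bar handle of the dry box, break its lid free of the tight snap seal and keep it just ajar so the box can vent, its front edge about 2 cm up; never let it swing wide open (5 cm or more). Finish while still gripping the handle and holding the lid steady like that, and leave all the other things where they are.

Things in the scene. Friction and masses are not known exactly. Their poses are not given: they have to be found in the camera images.
- cell_a: one of the two loose silver battery cells lying flat on the green mat in front of the totes: 30 mm (its x) x 20 mm (its y) x 14 mm high, 30 g, small pale label on top; origin at the centre of its underside, z up
- cell_b: the other loose silver battery cell on the mat, identical to cell_a
- green_tote: small loose open-topped green plastic tote, 110 x 110 mm outside (118 mm over the rim lip), 50 mm high, walls and floor 4 mm, 400 g; origin at the centre of its underside, z up, mouth at z = 50 mm, walls along its x and y
- red_tote: a red tote of the same shape and size, for rejects; bystander, origin at the centre of its underside. It and the green tote may have changed places. One rejected cell, which looks like the loose cells, lies in it and stays there
- reject_cell: rejected silver cell lying in the red tote, same size as the loose cells; bystander, leave it there
- drybox: white dry box with a blue-framed clear lid, fixed to the bench: 180 mm deep (its x) x 200 mm wide (its y), 90 mm high without the lid; origin at the centre of its underside, z up; its front (-x side) faces the robot, the lid's hinge runs along its y on the far (+x) top edge
- lid (a joint): angle of the lid (10 mm thick, about 0.75 kg), rad: 0 shut, growing as the front edge (180 mm from the hinge) rises; 20 mm up is 0.11; stop at 0.7. A tight spring-loaded snap seal holds it shut: about 14 to 20 N straight up at the bar breaks it free; the pull peaks near shut and is gone above 0.05 rad, where 3 to 10 N still hold it up. Let go, it drops shut
- lid_handle (a point): middle of the yellow bar handle on the lid: round bar, 12 mm diameter, 102 mm long along the box's y, on two 10 mm posts at 45 mm either side of the middle; the bar's axis is 34 mm above the lid's upper face, 134 mm above the table when shut, 155 mm in front of and 44 mm above the hinge axis; moves with the lid
- lid_hinge (a point): middle of the lid's hinge axis, on the far top edge of the dry box at 90 mm height; fixed to the box
- mouse: black computer mouse on the mat, 100 x 58 x 32 mm; bystander, origin at the centre of its underside
- tape_roll: roll of yellow tape lying flat, 72 mm outer diameter, 19 mm high; bystander, origin at the centre of its underside
- driver: screwdriver lying on the mat, 150 mm long; bystander
- spray_can: upright blue bottle, 48 mm diameter, 120 mm high; bystander, origin at the centre of its underside
Mind the look-alikes: they are no part of the job. Of the things shaped like the green_tote, the green one is meant.

How it is judged:
By the outcome, as a careful person would: the job done as asked, in the order asked, and still so for the second after the job is handed in, while the arm keeps its last pose, push and grip.
It also fails if it takes over 72 s, if anything falls off the work surface, if the arm or the gripper's body presses on something with over 40 N, if the wrist force passes 120 N, or if a joint passes its speed limit or range.

## Robot

A 7-joint arm with a two-finger parallel gripper is mounted at the origin on the work surface. World frame = base frame: x ahead of the robot, y to its left, z up, the work surface at z = 0. Lengths are in m, angles in rad, forces in N, time in s.
With the tool pointing down it reaches from about 0.4 to 0.9 m from the base axis. Payload 5.6 kg.
Tool frame: the origin (TCP) lies midway between the tips of the shut fingers; the grasp point (between the pads) lies 19 mm behind it; z points along the fingers, y is the line along which they close (so a half turn about z gives the same grasp; the last joint's range is limited). The gripper opens to 92 mm and grips with 3 to 60 N. Pads are 20 mm wide; open, the fingers measure 128 mm over their backs; the gripper's body (75 mm by 189 mm) begins 69 mm behind the grasp point.
Start: joints at [-1.218, 0.468, -0.012, 1.603, 0.006, 1.071, -0.056], TCP at [0.251, 0.6, 0.185] pointing down, gripper open.
Joint ranges: [-2.53, 2.53], [-0.31, 2.02], [-1.57, 1.55], [0.28, 2.44], [-1.29, 4.43], [0.15, 1.84], [-2.92, 2.92]. Speed limits (rad/s): [2.57, 2.57, 3.14, 3.14, 3.14, 3.14, 3.14].

## Interface

Orientations are given as a unit quaternion [x, y, z, w].
In Python, from cell import arm gives the robot as it stands. Calls block until the motion is done:
- arm.move_pose(position, orientation): joint-space move of the TCP to a pose.
- arm.move_straight(position, orientation=None, velocity=0.15): straight line of the TCP; orientation=None keeps the orientation; velocity is the mean speed in m/s.
- arm.move_j(angles): joint-space move.
- arm.gripper_open() and arm.grasp(): open the fingers fully, or close them until they stop; the grip force is fixed at half the most.
- arm.sleep(seconds).
- arm.solve_ik(position, orientation): joint angles nearest the present ones, or None.
- arm.sense(): the state.
- arm.get_image(name): name is "scene" or "side" or "wrist"; returns the picture (384x512x3 uint8, blue, green, red); there is no depth.
- arm.camera_model(name): a dict with "vertical_fov" (degrees; the focal length in pixels is half the picture's height over the tangent of half this angle, whatever the lens; pixels are square), "cx", "cy" (the principal point, pixels), "R" (3x3) and "t" (3): a world point X has camera coordinates R X + t. Camera axes: x right, y down, z forward; pixel columns grow to the right and rows downward; lengths in m; the calibration is good to about 2 mm. The wrist camera is an equidistant fisheye: a pixel r from the principal point sees the ray r / f radians off the axis. A picture is of the moment at which its call begins: read the wrist's pose just before it. camera_model takes no time and is no camera call; for the wrist camera it gives the pose at the moment of the call.
A pose or a line that the arm cannot do raises arm.IKError and nothing moves.
- arm.finish_job(): hands the job in; it is judged then, once.
The state is a dict: "time": time; "qpos": joint angles; "joint_velocities": joint speeds; "joint_torque": joint torques, N m; "position": TCP position; "ee_rot": TCP orientation; "ft_force": force on the tool from outside, world axes, zero at the start; "moment": the same for the moment, N m; "opening": finger opening in m; "grip_force": force on a finger pad.
Only numpy, scipy, OpenCV 4.12 (cv2) and the standard library are available. Lean on these libraries where they do the work, as an engineer would, in place of code of your own. Each camera call takes 0.05 s, during which the arm holds its last target. There are 200 camera calls.

## Working session

There is one attempt and no reset: what is moved stays moved. The work goes in short steps, each a Python script; the robot and the scene stay as the last script left them, time stands still between calls to the robot, and variables do not carry over. Pictures are saved under pics/ and viewed, at most 10 in all, crops included, and the job is handed in when it is done.

```bash
mkdir -p pics; ls
python3 - <<'E'
from cell import arm
import cv2,numpy as np
for n in("scene","side","wrist"):
    im=arm.get_image(n); cv2.imwrite(f"pics/{n}0.png",im)
    m=arm.camera_model(n); print(n,m["vertical_fov"],m["cx"],m["cy"],np.round(m["R"],3).tolist(),np.round(m["t"],3))
s=arm.sense();print(s["time"],s["ee_rot"],s["opening"],s["ft_force"])
a=cv2.imread("pics/scene0.png")
cv2.imwrite("pics/scene0b.png",cv2.resize(a,(800,600)))
E
```

```text
pics
scene 52.17591576003899 256.46709649384195 190.93026927698025 [[0.823, 0.568, -0.001], [0.368, -0.535, -0.761], [-0.432, 0.626, -0.649]] [-0.4   -0.132  1.704]
side 57.756577319390296 254.43038167129063 195.86704927812502 [[0.789, -0.614, -0.016], [-0.485, -0.608, -0.629], [0.376, 0.504, -0.777]] [-0.416  0.314  1.085]
wrist 65.70646984690485 261.1146366729778 191.03788107794315 [[0.386, 0.923, -0.001], [0.881, -0.368, 0.299], [0.275, -0.117, -0.954]] [-0.649 -0.033  0.393]
0.15 [ 1.96650736e-01  9.80473376e-01 -6.63965312e-04 -7.39791074e-05] 0.09209018348219163 [-0.60731311 -0.17731787  0.65544005]
```

View pics/scene0b.png

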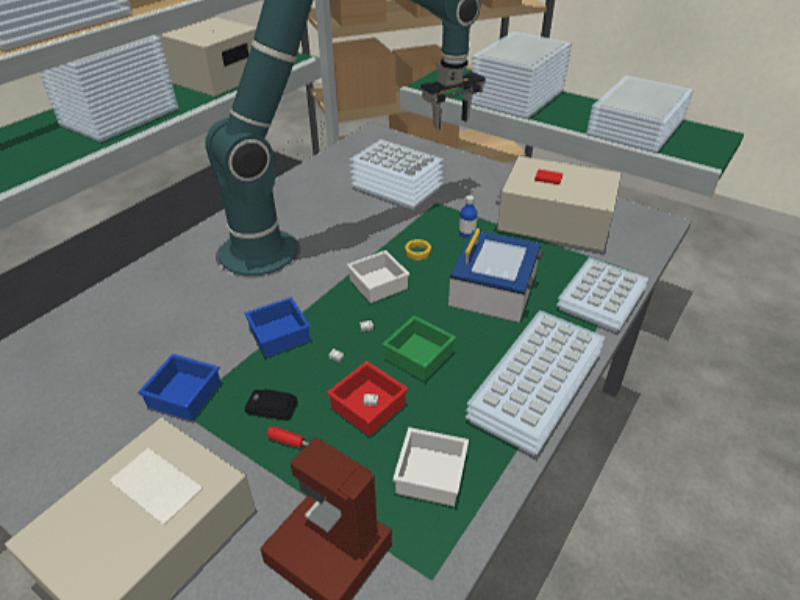

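View pics/side0.png

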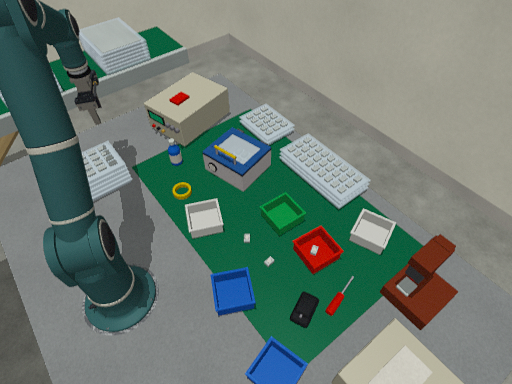

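The scene shows loose cells at about (234,208) and (215,227) in original pixels. Look-alikes are the reject cell in the red tote at (237,255), keys on the trays at right, and white, blue and red totes against the green one at (268,222). In the side view the cells are at (247,238) and (269,261), the green tote at (283,213) and the yellow bar at (226,153).

```bash
cat > h.py <<'E'
import cv2,numpy as np
from cell import arm
def ray(n,uv,m=None):
    m=m or arm.camera_model(n); R=np.array(m["R"]);t=np.array(m["t"])
    f=192/np.tan(np.radians(m["vertical_fov"])/2)
    d=(np.array(uv,float)-[m["cx"],m["cy"]])/f
    if n=="wrist":
        th=np.linalg.norm(d); d=np.append(d/max(th,1e-9)*np.sin(th),np.cos(th))
    else: d=np.append(d,1.)
    return -R.T@t, R.T@d/np.linalg.norm(d)
def plane(n,uv,z,m=None):
    o,d=ray(n,uv,m); return o+d*(z-o[2])/d[2]
def tri(a,b):
    A=np.zeros((3,3));B=np.zeros(3);
    for o,d in(a,b): P=np.eye(3)-np.outer(d,d);A+=P;B+=P@o
    x=np.linalg.solve(A,B); return x,[round(float(np.linalg.norm(np.cross(x-o,d)))*1000,1) for o,d in(a,b)]
def blobs(mask,amin,amax):
    c,_=cv2.findContours(mask.astype(np.uint8),cv2.RETR_EXTERNAL,cv2.CHAIN_APPROX_NONE)
    return [k for k in c if amin<=cv2.contourArea(k)<=amax]
def hsv(im): return cv2.split(cv2.cvtColor(im,cv2.COLOR_BGR2HSV))
E
python3 - <<'E'
from h import *
np.set_printoptions(precision=3,suppress=True)
P={}
for n in("scene","side"):
    im=cv2.imread(f"pics/{n}0.png");H,S,V=hsv(im)
    print(n)
    for k in blobs((S<70)&(V>130),15,200):
        c=k[:,0].mean(0); p=plane(n,c,.007)
        if .3<p[0]<.8 and -.5<p[1]<.5: print(" cell?",c,p,cv2.contourArea(k))
    for nm,mk,lo in(("green",(H>50)&(H<75)&(S>120)&(V>85),200),("yellow",(H>18)&(H<32)&(S>140)&(V>90),15),("red",((H<5)|(H>174))&(S>150)&(V>90),300),("can",(H>105)&(H<125)&(S>140)&(V>60),80)):
        for k in blobs(mk,lo,6000):
            r=cv2.minAreaRect(k);b=cv2.boxPoints(r)
            c=k[:,0].mean(0);q=cv2.approxPolyDP(cv2.convexHull(k),3,True)[:,0]
            print(" ",nm,c,cv2.contourArea(k),q.tolist() if nm in("green","yellow") else "", plane(n,c,.03)[:2])
a=cv2.imread("pics/side0.png")[110:290,150:350]; b=cv2.imread("pics/scene0.png")[130:280,190:360]
cv2.imwrite("pics/crop.png",np.hstack([cv2.resize(a,(400,360),interpolation=2),cv2.resize(b,(400,360),interpolation=2)]))
E
```

```text
scene
 cell? [236.826 254.826] [ 0.58  -0.251  0.007] 35.5
 cell? [214.6 226.3] [ 0.437 -0.191  0.007] 31.0
 cell? [234.091 207.455] [ 0.435 -0.073  0.007] 25.0
 cell? [298.862 144.034] [0.422 0.433 0.007] 53.5
  green [266.727 220.352] 1022.0 [[293, 220], [271, 242], [247, 229], [244, 216], [265, 201], [290, 214]] [ 0.585 -0.081]
  yellow [267.024 159.333] 154.0 [[275, 157], [271, 165], [260, 163], [262, 154]] [0.385 0.225]
  yellow [302.206 154.   ] 30.0 [[306, 146], [298, 162]] [0.488 0.343]
  red [234.746 254.516] 1368.0  [ 0.586 -0.269]
  can [115.84  247.216] 1337.5  [ 0.246 -0.465]
  can [177.839 208.866] 963.0  [ 0.286 -0.214]
  can [312.891 164.505] 1322.0  [0.562 0.303]
side
 cell? [268.5 260.6] [ 0.438 -0.192  0.007] 41.0
 cell? [314.    249.409] [ 0.584 -0.254  0.007] 36.0
 cell? [246.5 237.5] [ 0.435 -0.075  0.007] 35.0
 cell? [174.731 158.654] [0.432 0.42  0.007] 39.0
  green [283.304 213.07 ] 985.5 [[286, 192], [305, 214], [280, 234], [259, 207]] [ 0.591 -0.087]
  yellow [181.52 190.34] 229.0 [[190, 186], [187, 197], [174, 196], [176, 184], [185, 182]] [0.36  0.232]
  yellow [224.733 151.711] 40.5 [[214, 146], [235, 158]] [0.607 0.302]
  red [316.106 249.146] 1314.5  [ 0.579 -0.266]
  can [275.632 365.583] 1755.0  [ 0.246 -0.454]
  can [232.02 290.85] 1528.5  [ 0.277 -0.212]
  can [173.355 149.871] 86.5  [0.446 0.446]
  can [236.042 150.338] 1601.0  [0.648 0.279]
```

View pics/crop.png

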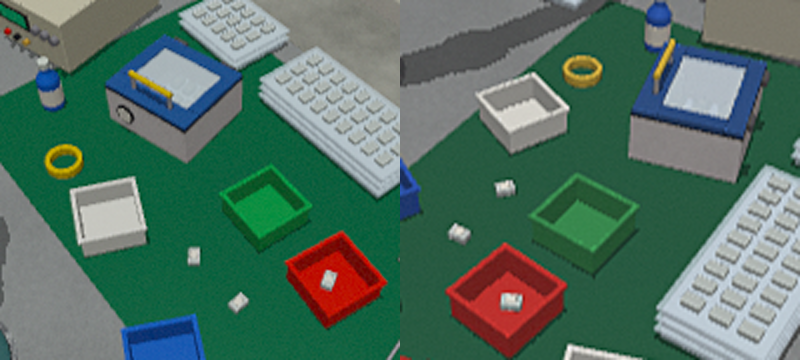

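The crop confirms the choice. Left (side) panel: loose cells at (194,256) and (238,302), reject cell inside the red tote at (329,280), green tote at (266,208) and the bar at (150,82). Next I hover over the cells with the wrist camera.

Run:
```python
from h import *
np.set_printoptions(precision=3,suppress=True)
for a,b in(((306,146),(214,146)),((298,162),(235,158)),((302.2,154),(224.7,151.7))): print("bar",*tri(ray("scene",a),ray("side",b)))
for n,q in(("scene",[[293,220],[271,242],[247,229],[244,216],[265,201],[290,214]]),("side",[[286,192],[305,214],[280,234],[259,207]])):
    print(n,np.array([plane(n,p,.05)[:2] for p in q]).tolist())
from scipy.spatial.transform import Rotation as R
q0=[1,0,0,0]  # down, tool y = -world y
for yaw in(0,90,-90,180):
    q=(R.from_euler('z',yaw,degrees=True)*R.from_quat(q0)).as_quat()
    j=arm.solve_ik([.44,-.13,.22],q); print(yaw,None if j is None else np.array(j))
s=arm.sense(); q=s["ee_rot"]
arm.move_pose([.42,-.13,.25],(R.from_euler('z',90,degrees=True)*R.from_quat(q0)).as_quat())
m=arm.camera_model("wrist");im=arm.get_image("wrist");cv2.imwrite("pics/w1.png",im)
H,S,V=hsv(im);print(arm.sense()["time"],arm.sense()["qpos"])
for k in blobs((S<70)&(V>130),60,3000):
    r=cv2.minAreaRect(k);b=np.array([plane("wrist",p,.012,m)[:2] for p in cv2.boxPoints(r)])
    if .3<b[:,0].mean()<.8:print(r[0],b.mean(0),b[1]-b[0],b[2]-b[1])
```

```text
bar [0.54  0.263 0.133] [2.9, 2.9]
bar [0.565 0.161 0.129] [0.3, 0.3]
bar [0.554 0.211 0.132] [1.2, 1.2]
scene [[0.6698375439766854, -0.044856013314589105], [0.6625117795474359, -0.1730957856143409], [0.564012205422645, -0.16978286082266114], [0.518801731479326, -0.12468236806929256], [0.5358426805901015, -0.01792834966905965], [0.6459618630528574, -0.025044765202644315]]
side [[0.6505709741120195, -0.03170583960714468], [0.6367172992315472, -0.14780856299562645], [0.5152445568245901, -0.15629430859831311], [0.5305317594870026, -0.02405359206284219]]
0 [-0.755  0.118  1.067  2.06  -0.12   1.028 -1.2  ]
90 [-0.564  0.097  0.845  2.053 -0.085  1.025  0.323]
-90 [-0.998  0.239  1.414  2.066 -0.273  1.054 -2.593]
180 [-0.473  0.093  0.743  2.049 -0.074  1.025  1.877]
2.8583 [-0.626 -0.007  0.867  2.053  0.007  1.093  0.24 ]
(447.376953125, 254.8339385986328) [ 0.794 -0.314] [0.148 0.009] [ 0.041 -0.072]
(361.923095703125, 231.8845977783203) [ 0.59  -0.253] [0.011 0.008] [ 0.013 -0.016]
(272.4294128417969, 198.58233642578125) [ 0.437 -0.193] [0.03  0.002] [ 0.002 -0.021]
(271.18585205078125, 122.28760528564453) [ 0.434 -0.075] [0.02  0.023] [ 0.016 -0.014]
```

View pics/w1.png

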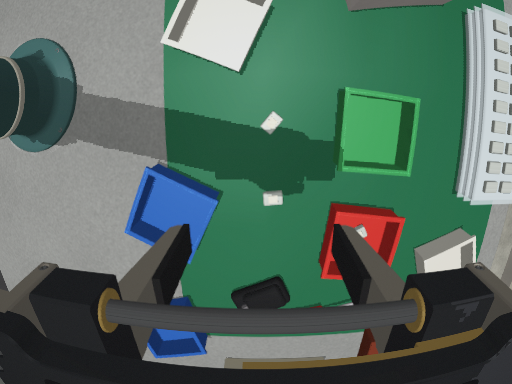

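The wrist view shows cell_a at (272,199), nearly aligned with x, and cell_b at (271,122), turned about 45°. The green tote is at (378,132), and both cells are clear of their neighbours. Picking cell_a first.

```bash
cat >> h.py <<'E'
from scipy.spatial.transform import Rotation as Rot
def down(deg): # of yaw and yaw+180 take the one with the least joint travel
    return [(Rot.from_euler('z',d,degrees=True)*Rot.from_quat([1,0,0,0])).as_quat() for d in(deg,deg+180)]
def best(p,deg):
    q0=np.array(arm.sense()["qpos"]);o=[]
    for q in down(deg):
        j=arm.solve_ik(p,q)
        if j is not None:o.append((np.abs(np.array(j)-q0).max(),q))
    return min(o,key=lambda a:a[0])[1]
def pick(x,y,deg):
    q=best([x,y,.12],deg); arm.move_pose([x,y,.10],q)
    arm.move_straight([x,y,.004],velocity=.12); arm.grasp()
    s=arm.sense(); print("grip",s["opening"],s["grip_force"],s["position"][2])
    arm.move_straight([x,y,.12],velocity=.25)
    s=arm.sense(); print("lifted",s["opening"],s["grip_force"],s["time"]); return s["opening"]
def drop(x,y,deg):
    q=best([x,y,.12],deg); arm.move_pose([x,y,.12],q)
    arm.move_straight([x,y,.058],velocity=.12); arm.sleep(.2); arm.gripper_open()
    arm.move_straight([x,y,.14],velocity=.25); print(arm.sense()["time"])
E
python3 - <<'E'
from h import *
np.set_printoptions(precision=3,suppress=True)
m=arm.camera_model("wrist");H,S,V=hsv(cv2.imread("pics/w1.png"))
for k in blobs((H>50)&(H<75)&(S>120)&(V>125),1500,20000):
    q=cv2.approxPolyDP(cv2.convexHull(k),4,True)[:,0]; b=np.array([plane("wrist",p,.05,m)[:2] for p in q]); print(q.tolist(),b.tolist(),b.mean(0))
pick(.437,-.193,4)
cv2.imwrite("pics/s1.png",arm.get_image("side"))
E
```

```text
[[345, 86], [420, 99], [410, 176], [342, 171]] [[0.5327840387859859, -0.020134890062443813], [0.6508641315622057, -0.02824647520343497], [0.6449837714139507, -0.14488512949776305], [0.5340414580433162, -0.1391737015988389]] [ 0.591 -0.083]
grip 0.0006880407609955003 0.0 0.004008912079236579
lifted 0.0004231886759664035 0.0 6.6583
```

Run:
```python
from h import *
np.set_printoptions(precision=3,suppress=True)
s=arm.sense();print(s["position"],s["ee_rot"])
arm.move_pose([.42,-.13,.25],down(90)[0]); 
m=arm.camera_model("wrist");im=arm.get_image("wrist");cv2.imwrite("pics/w2.png",im)
H,S,V=hsv(im)
for k in blobs((S<70)&(V>130),60,3000):
    r=cv2.minAreaRect(k);b=np.array([plane("wrist",p,.012,m)[:2] for p in cv2.boxPoints(r)])
    if .3<b[:,0].mean()<.7:print(r[0],b.mean(0),b[1]-b[0],b[2]-b[1])
cv2.imwrite("pics/w2c.png",np.hstack([cv2.resize(im[90:230,200:340],(400,400)),cv2.resize(cv2.imread("pics/s1.png")[170:300,200:330],(400,400))]))
```

```text
[ 0.436 -0.192  0.119] [ 0.999  0.035 -0.001 -0.   ]
(261.0, 347.0) [ 0.417 -0.521] [ 0.036 -0.   ] [ 0.001 -0.064]
(358.70001220703125, 233.89999389648438) [ 0.583 -0.257] [0.026 0.014] [ 0.011 -0.018]
(273.4103698730469, 198.4241485595703) [ 0.437 -0.193] [0.03  0.003] [ 0.002 -0.02 ]
(272.07586669921875, 121.91033172607422) [ 0.434 -0.076] [0.02  0.024] [ 0.016 -0.013]
```

View pics/w2c.png

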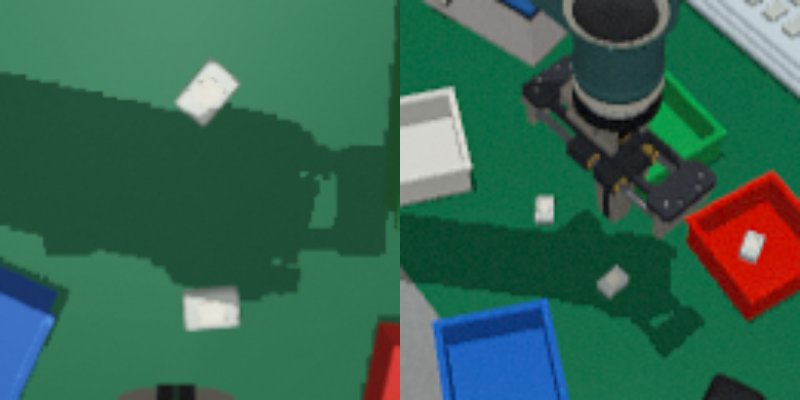

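The cell is unmoved at (.437,-.193), so the fingers closed above or beside it. I'll check where the fingertips really are against the reported TCP.

Run:
```python
from h import *
np.set_printoptions(precision=3,suppress=True)
def proj(n,X):
    m=arm.camera_model(n);c=np.array(m["R"])@X+m["t"];f=192/np.tan(np.radians(m["vertical_fov"])/2)
    return c[:2]/c[2]*f+[m["cx"],m["cy"]]
x,y=.437,-.193
q=best([x,y,.12],4);arm.move_pose([x,y,.06],q);arm.move_straight([x,y,.004],velocity=.12)
s=arm.sense();print(s["position"],s["opening"],s["time"],s["ft_force"])
ims=[]
for n in("side","scene"):
    im=arm.get_image(n);p=proj(n,np.array(s["position"]));print(n,p)
    u,v=p.astype(int);ims.append(cv2.resize(im[v-45:v+25,u-35:u+35],(400,400),interpolation=0))
cv2.imwrite("pics/tip.png",np.hstack(ims))
```

```text
[ 0.438 -0.193  0.005] 0.0005051899718690319 9.1 [-0.037 -0.303 -0.049]
side [268.808 261.188]
scene [214.454 227.214]
```

View pics/tip.png

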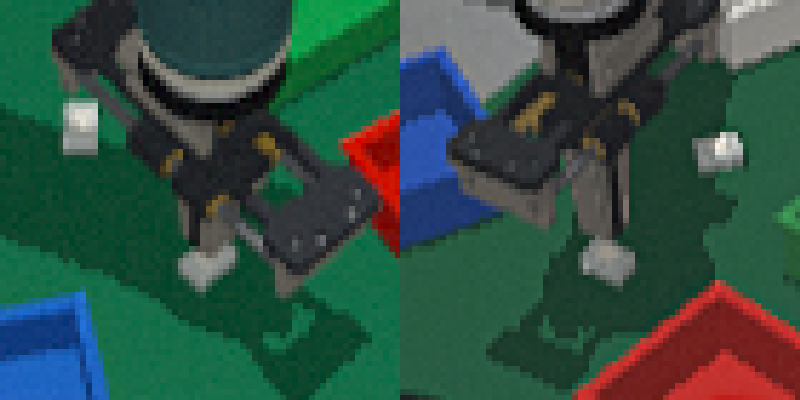

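The fingers are shut (I had not reopened them), reported at z=.005, yet the tips sit on top of the 14 mm cell with no force. So the true tip height is above the reported TCP by more than 1 cm. I'll open and feel for the mat in small guarded steps.

Run:
```python
from h import *
np.set_printoptions(precision=3,suppress=True)
x,y=.437,-.193
arm.move_straight([x,y,.06],velocity=.2);arm.gripper_open()
arm.move_straight([x,y,.006],velocity=.15);f0=np.array(arm.sense()["ft_force"])
z=.006
while z>-.030:
    z-=.002;arm.move_straight([x,y,z],velocity=.03);s=arm.sense()
    f=np.array(s["ft_force"])-f0;print(round(z,3),round(s["position"][2],4),f,round(s["opening"],4))
    if np.linalg.norm(f)>2.5:break
print(s["time"])
```

```text
0.004 0.0046 [-0.945  0.045  0.186] 0.0918
0.002 0.0021 [0.886 1.035 0.983] 0.0914
0.0 -0.0001 [-0.127  0.362  0.159] 0.0919
-0.002 -0.0021 [-0.893 -0.486  0.555] 0.0917
-0.004 -0.0041 [0.059 0.927 0.725] 0.0922
-0.006 -0.0061 [-0.305  0.448  0.819] 0.0922
-0.008 -0.0081 [0.284 1.526 0.777] 0.0918
-0.01 -0.0101 [0.034 0.708 0.892] 0.092
-0.012 -0.0121 [-0.617  1.368  1.19 ] 0.0918
-0.014 -0.0141 [-1.004  0.409  0.651] 0.0918
-0.016 -0.0161 [-0.24   0.624 -0.337] 0.092
-0.018 -0.0181 [-0.261  0.54   0.221] 0.0917
-0.02 -0.0201 [0.172 0.284 0.531] 0.092
-0.022 -0.0221 [-0.027 -1.079  1.102] 0.0917
-0.024 -0.0241 [-0.631  0.465  1.323] 0.0919
-0.026 -0.0261 [-1.081  0.284  1.733] 0.0917
-0.028 -0.0281 [-0.356  1.025 -0.134] 0.0915
-0.03 -0.0291 [-3.591  3.756 15.073] 0.0918
16.0167
```

The mat is felt at reported z = -0.029, so heights need an offset of -0.0285 on the tool. Grasping here.

```bash
sed -i 's/\.10\],q)/.06],q)/; s/,\.004\],velocity=\.12/,-.0255],velocity=.12/; s/\[x,y,\.12\],velocity=.25/[x,y,.06],velocity=.3/; s/\[x,y,\.058\],velocity/[x,y,.031],velocity/; s/,\.12\],q);\? *arm/&/' h.py
sed -i 's/arm.move_pose(\[x,y,.12\],q)$/arm.move_pose([x,y,.07],q)/; s/\[x,y,.14\],velocity=.25/[x,y,.08],velocity=.3/' h.py; sed -n 38,60p h.py
python3 - <<'E'
from h import *
x,y=.437,-.193
arm.move_straight([x,y,-.0255],velocity=.05);arm.grasp();s=arm.sense();print(s["opening"],s["grip_force"])
arm.move_straight([x,y,.06],velocity=.3);s=arm.sense();print(s["opening"],s["grip_force"],s["time"])
E
```

```text
arm.move_straight([x,y,.031],velocity=.12); arm.sleep(.2); arm.gripper_open()
    arm.move_straight([x,y,.08],velocity=.3); print(arm.sense()["time"])
0.019717282675585906 29.999986588954926
0.019935301015945213 29.999936521053314 17.7833
```

```bash
grep -n "move_pose\|move_str" h.py
python3 - <<'E'
from h import *
drop(.589,-.105,4)
pick(.434,-.076,50)
E
```

```text
31:    q=best([x,y,.12],deg); arm.move_pose([x,y,.06],q)
32:    arm.move_straight([x,y,-.0255],velocity=.12); arm.grasp()
34:    arm.move_straight([x,y,.06],velocity=.3)
37:    q=best([x,y,.12],deg); arm.move_pose([x,y,.07],q)
38:    arm.move_straight([x,y,.031],velocity=.12); arm.sleep(.2); arm.gripper_open()
39:    arm.move_straight([x,y,.08],velocity=.3); print(arm.sense()["time"])
20.6417
grip 0.01957633090708788 30.000003576278687 -0.02551577732841099
lifted 0.019650443241814395 29.999964237213135 23.7083
```

Run:
```python
from h import *
np.set_printoptions(precision=3,suppress=True)
drop(.589,-.067,50)
arm.move_straight([.589,-.067,.20],velocity=.4)
q=best([.55,.17,.25],104);arm.move_pose([.55,.17,.25],q);print(q,arm.sense()["qpos"],arm.sense()["time"])
m=arm.camera_model("wrist");im=arm.get_image("wrist");side=arm.get_image("side");sc=arm.get_image("scene")
cv2.imwrite("pics/w3.png",im);cv2.imwrite("pics/side3.png",side);cv2.imwrite("pics/scene3.png",sc)
H,S,V=hsv(im)
for k in blobs((H>18)&(H<32)&(S>140)&(V>90),80,9000):
    r=cv2.minAreaRect(k);b=cv2.boxPoints(r);e=sorted([np.linalg.norm(b[1]-b[0]),np.linalg.norm(b[2]-b[1])])
    c=k[:,0].astype(float);w=np.array([plane("wrist",p,.134,m)[:2] for p in c]);rr=cv2.minAreaRect((w*1000).astype(np.float32))
    print(r[0],e,rr,(w.min(0)+w.max(0))/2)
cv2.imwrite("pics/v3.png",np.hstack([cv2.resize(im,(480,360)),cv2.resize(side[170:290,240:347],(320,360))]))
```

```text
26.5
[0.616 0.788 0.    0.   ] [-0.851  0.306  0.62   1.751 -0.192  1.148  0.067] 27.9167
(363.1044921875, 353.178466796875) [np.float32(16.934332), np.float32(241.69203)] ((810.2579956054688, -72.77490234375), (450.6210632324219, 30.081253051757812), 13.873846054077148) [ 0.81  -0.074]
(414.6207580566406, 309.87994384765625) [np.float32(19.428265), np.float32(42.328484)] ((825.9215698242188, 24.30529022216797), (32.66139221191406, 99.43406677246094), 32.77890396118164) [0.825 0.024]
(107.69998931884766, 309.89996337890625) [np.float32(18.713951), np.float32(42.489838)] ((370.1803894042969, -88.10636138916016), (101.00028228759766, 31.180233001708984), 84.62834930419922) [ 0.372 -0.088]
(273.0, 143.5) [np.float32(10.0), np.float32(93.0)] ((552.2201538085938, 208.39703369140625), (10.658268928527832, 101.37996673583984), 14.03908920288086) [0.552 0.208]
(156.5, 80.0) [np.float32(45.0), np.float32(46.0)] ((412.0867004394531, 250.12353515625), (52.86936569213867, 51.46487808227539), 12.42999267578125) [0.412 0.25 ]
```

View pics/v3.png

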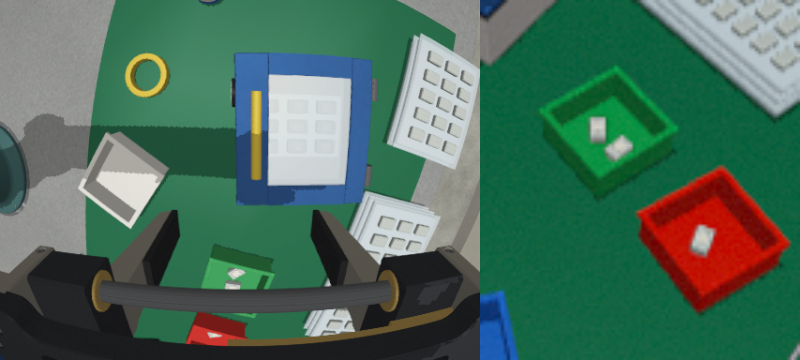

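Both cells lie in the green tote, at (598,128) and (618,148) in the right panel, and the reject cell is still in red. The bar is at (255,135) in the left panel: centre (.552,.208), 101 mm long at 14°, which matches the given size. Grasping it now.

Run:
```python
from h import *
np.set_printoptions(precision=3,suppress=True)
x,y=.5522,.2084
q=best([x,y,.14],104);arm.move_pose([x,y,.14],q);f0=np.array(arm.sense()["ft_force"])
for z in(.115,.105,.095,.0895,.0845):
    arm.move_straight([x,y,z],velocity=.08);s=arm.sense();f=np.array(s["ft_force"])-f0
    if np.linalg.norm(f)>4: print("contact",z,f);break
print(s["position"],f,s["time"])
arm.grasp();s=arm.sense();print(s["opening"],s["grip_force"],np.array(s["ft_force"])-f0,s["time"])
```

```text
[0.552 0.208 0.084] [-0.83   2.198 -0.159] 30.1167
0.010988320874209074 29.999504685401917 [ 1.915  1.9   -3.841] 31.3167
```

Run:
```python
from h import *
np.set_printoptions(precision=3,suppress=True)
p0=np.array([.5522,.2084,.0845]);bx=np.array([np.cos(np.radians(14)),np.sin(np.radians(14)),0])
for th in(.01,.02,.03,.045,.06,.08,.095,.11):
    c,s_=np.cos(th),np.sin(th)
    d=bx*(-.155*c+.044*s_+.155)+np.array([0,0,.155*s_+.044*c-.044])
    arm.move_straight(p0+d,velocity=.015);s=arm.sense()
    print(th,np.array(s["position"])-p0,np.array(s["ft_force"]),round(s["opening"],4),s["time"])
    if s["opening"]<.008:print("lost");break
for n in("side","wrist","scene"):cv2.imwrite(f"pics/{n}4.png",arm.get_image(n))
a=cv2.imread("pics/side4.png")[100:220,170:330];b=cv2.imread("pics/scene4.png")[130:230,270:370]
cv2.imwrite("pics/v4.png",np.hstack([cv2.resize(a,(440,330),interpolation=2),cv2.resize(b,(330,330),interpolation=2)]))
```

```text
0.01 [0.001 0.    0.   ] [  7.159   1.553 -13.252] 0.0109 31.575
0.02 [0.001 0.    0.001] [  8.113   2.418 -18.316] 0.0111 31.8333
0.03 [0.001 0.    0.002] [  8.476   1.761 -17.742] 0.0107 32.0917
0.045 [0.002 0.    0.005] [  6.494   1.868 -12.496] 0.011 32.4
0.06 [0.003 0.001 0.008] [ 6.413  1.711 -9.583] 0.0109 32.7083
0.08 [0.004 0.001 0.011] [  5.588   1.748 -12.858] 0.011 33.075
0.095 [0.005 0.001 0.013] [  5.535   1.667 -11.304] 0.0112 33.3833
0.11 [0.006 0.001 0.015] [  5.291   1.214 -11.161] 0.0109 33.6917
```

View pics/v4.png

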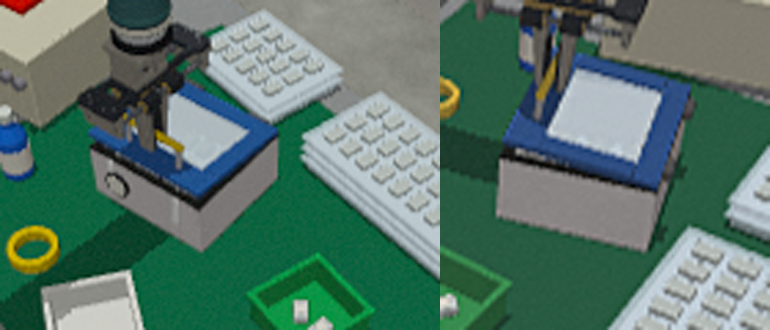

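The lid is ajar with the bar still gripped: there is a dark gap under the front edge at (150,175) in the left panel and (560,165) in the right. I'll measure the edge rise from the two fixed views against the shut pictures.

Run:
```python
from h import *
np.set_printoptions(precision=2,suppress=True)
bx=np.array([np.cos(np.radians(14)),np.sin(np.radians(14)),0]);by=np.array([-bx[1],bx[0],0])
C=np.array([.5522,.2084,.09])+.155*bx
def proj(n,X):
    m=arm.camera_model(n);c=np.array(m["R"])@X+m["t"];f=192/np.tan(np.radians(m["vertical_fov"])/2)
    return c[:2]/c[2]*f+[m["cx"],m["cy"]]
def P(th,a,b,z):
    return C+bx*(-a*np.cos(th)+z*np.sin(th))+by*b+np.array([0,0,a*np.sin(th)+z*np.cos(th)])
for n in("side","scene"):
    E=[]
    for k in(0,4):
        H,S,V=hsv(cv2.imread(f"pics/{n}{k}.png"));E.append((H>100)&(H<128)&(S>110)&(V>55))
    for e,(a0,b0,a1,b1) in{"front":(.18,-.02,.18,-.09),"right":(.17,-.1,.06,-.1)}.items():
      for th in(0,.09,.11,.13):
        u0,u1=proj(n,P(th,a0,b0,0)),proj(n,P(th,a1,b1,0))
        cols=np.arange(int(min(u0[0],u1[0]))+1,int(max(u0[0],u1[0])))
        pred=u0[1]+(cols-u0[0])*(u1[1]-u0[1])/(u1[0]-u0[0])
        r=[]
        for M in E:
            low=[]
            for c,p in zip(cols,pred):
                rows=np.flatnonzero(M[int(p)-14:int(p)+14,c]);low.append(rows.max()+int(p)-14+.5 if len(rows) else np.nan)
            r.append(np.nanmean(np.array(low)-pred))
        print(n,e,th,"lower blue edge minus predicted: shut pic %.2f, now %.2f"%tuple(r),len(cols))
s=arm.sense();print(s["position"],s["ft_force"],s["opening"],s["time"])
```

```text
side front 0 lower blue edge minus predicted: shut pic -0.35, now -3.97 13
side front 0.09 lower blue edge minus predicted: shut pic 2.69, now -0.96 14
side front 0.11 lower blue edge minus predicted: shut pic 3.42, now -0.22 14
side front 0.13 lower blue edge minus predicted: shut pic 4.17, now 0.53 14
side right 0 lower blue edge minus predicted: shut pic -0.43, now -2.07 17
side right 0.09 lower blue edge minus predicted: shut pic 1.63, now -0.02 17
side right 0.11 lower blue edge minus predicted: shut pic 2.09, now 0.44 17
side right 0.13 lower blue edge minus predicted: shut pic 2.55, now 0.91 17
scene front 0 lower blue edge minus predicted: shut pic 6.30, now 4.38 5
scene front 0.09 lower blue edge minus predicted: shut pic 9.91, now 6.91 4
scene front 0.11 lower blue edge minus predicted: shut pic 10.11, now 7.36 4
scene front 0.13 lower blue edge minus predicted: shut pic 10.53, now 7.78 4
scene right 0 lower blue edge minus predicted: shut pic -0.30, now -2.62 28
scene right 0.09 lower blue edge minus predicted: shut pic 1.97, now -0.35 28
scene right 0.11 lower blue edge minus predicted: shut pic 2.46, now 0.16 27
scene right 0.13 lower blue edge minus predicted: shut pic 2.97, now 0.67 27
[0.56 0.21 0.1 ] [  5.3    1.21 -10.64] 0.010646592360482291 33.8417
```

Edge rise reads about 17–19 mm (θ ≈ 0.09–0.107). I'll nudge up about 1.3 mm at the bar, check it is steady and hand in.

Run:
```python
from h import *
np.set_printoptions(precision=4,suppress=True)
bx=np.array([np.cos(np.radians(14)),np.sin(np.radians(14)),0])
th=.119;c,s_=np.cos(th),np.sin(th)
arm.move_straight(np.array([.5522,.2084,.0845])+bx*(-.155*c+.044*s_+.155)+[0,0,.155*s_+.044*c-.044],velocity=.01)
for i in range(3):
    arm.sleep(.5);s=arm.sense();print(s["position"],s["ft_force"],s["opening"],s["grip_force"],s["time"])
if s["opening"]>.009: print(arm.finish_job())
```

```text
[0.5582 0.2099 0.1011] [  6.3276   1.5749 -12.0679] 0.011401370577880883 29.990974366664886 34.6333
[0.5582 0.2098 0.1012] [  5.6883   1.315  -11.772 ] 0.01134966106624998 29.991057515144348 35.1333
[0.5582 0.2099 0.1012] [  6.4468   1.6164 -11.62  ] 0.010990723111272051 29.99105840921402 35.6333
the job is handed in; nothing more can be done
None
```

The job is handed in: both cells are in the green tote, and the gripper is still holding the dry box lid steady about 2 cm ajar (17–19 mm in the pictures, before a last nudge of about 1 mm), at 35.6 s of the 72 s allowed.

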